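# Hold a cut-off saw's sprung hood just short of balance

## Task

I am about to reset the lift spring of the small cut-off saw's hood. First clear the steel wheel flange off the hood: slide it over the upright wheel post on the saw's deck, hub up, until it sits down on the spare wheels, and let go of it. Then lift the hood by its front grab rail past its balance point, where the spring takes over, ease it back to about a finger's breadth (at the rail) below that point, where it wants to fall shut again, and finish while holding it still there by the rail; never let it fly up to its stop or slam, and leave the loupe, screwdriver and marker alone.

Things in the scene. Friction and masses are not known exactly. Their poses are not given: they have to be found in the camera images.
- saw: Bench cut-off saw, grey, fixed. Origin on the bench under the hood's middle; x from its front to its hinge, y left, z up. Housing x -105..105, y -210..110 mm; for y < -105 mm it is a deck 72 mm high with the wheel post. White hood on the left part: y -105..105 mm, flat top 136 mm above the bench from x -49 to 101 mm, in front a sloping window down to a front lip at x = -104 mm.
- flange: Loose steel wheel flange, about 160 g: a ring 52 mm in diameter and 14 mm high with a hub 36 mm in diameter and 8 mm high on top (22 mm in all), plain 22 mm bore right through. Origin at the centre of its underside, z up through the hub. Starts lying hub up on the flat top of the closed hood.
- post_seat (a point): Point on the axis of the wheel post at the top face of the spare wheels (90 mm discs) threaded on it, 88 mm above the bench: the flange's underside rests here. At x = 0, y = -158 mm in the saw's frame.
- post_tip (a point): Top of the wheel post, on its axis, 41 mm above post_seat (129 mm above the bench). The post is a smooth upright steel pin 19 mm in diameter, its top 5 mm tapered to 12 mm.
- hood (a joint): Angle of the hood: 0 closed, grows as the front is raised, stop at 1.45 rad. Damped hinge with a lift spring: below 0.80 rad (the balance point) the hood falls shut when let go, above it the spring carries it up to its stop. Lifting it takes about 2 N at the rail when closed, near balance a few tenths of a newton.
- hinge_mid (a point): Middle of the hood's hinge line, which runs along the saw's y at x = +112 mm, 78 mm above the bench.
- grab_rail: Round steel bar 11 mm thick, 136 mm long along the saw's y, on two stand-offs 60 mm either side of its middle, 30 mm clear of the hood's front lip. Origin at its middle. Closed: 92 mm above the bench, 252 mm in front of the hinge line; at balance 269 and 166 mm. Swings on a radius of 252 mm; can be pinched from above all the way, the bar turning between the pads.
- loupe: Bystander: small black stand magnifier, 38 mm in diameter and 38 mm high; origin at the centre of its underside.
- screwdriver: Bystander: screwdriver with a yellow handle, 179 mm long, lying on the bench; origin at the middle of its underside.
- marker: Bystander: white marker pen with a red cap, 135 mm long, lying on the bench; origin at the middle of its underside.

How it is judged:
By the outcome, as a careful person would: the job done as asked, in the order asked, and still so for the second after the job is handed in, while the arm keeps its last pose, push and grip.
It also fails if it takes over 58 s, if anything falls off the work surface, if the arm or the gripper's body presses on something with over 40 N, if the wrist force passes 120 N, or if a joint passes its speed limit or range.

## Robot

A 6-joint arm with a two-finger parallel gripper is mounted at the origin on a cart in front of the work surface, level with it; the furniture and walls round the work are solid. World frame = base frame: x ahead of the robot, y to its left, z up, the work surface at z = 0. Lengths are in m, angles in rad, forces in N, time in s.
With the tool pointing down it reaches from about 0.275 to 1 m from the base axis. Payload 8.4 kg.
Tool frame: the origin (TCP) lies on the centre line of the jaws, within the pads' length; the fingertips stand 17 mm ahead of it and the grasp point (between the pads) lies 2 mm behind it (bot.tcp_to_tips is the z of the fingertips in the tool frame, in m); z points along the fingers, y is the line along which they close (so a half turn about z gives the same grasp; the last joint's range is limited). The gripper opens to 85 mm and grips with 20 to 120 N. Pads are 22 mm wide; open, the fingers measure 114 mm over their backs; the gripper's body (76 mm by 85 mm) begins 54 mm behind the grasp point. The pads swing forward as they close: fully open they stand 13 mm farther back than shut.
Start: joints at [1.259, 0.353, 1.633, -0, 1.155, -0.002], TCP at [0.191, 0.595, 0.248] pointing down, gripper open.
Joint ranges: [-2.63, 2.63], [-0.92, 2.1], [0.06, 2.66], [-1.3, 4.44], [0, 2.69], [-3.02, 3.02]. Speed limits (rad/s): [2.22, 2.22, 2.79, 3.14, 3.14, 3.14].

## Interface

Orientations are given as a unit quaternion [x, y, z, w].
In Python, from workcell import bot, hand, kinematics, get_obs, vision, hand_in gives the robot as it stands. The module is installed in compiled form; this text tells all that it offers. Calls block until the motion is done:
- bot.reach(position, orientation): joint-space move of the TCP to a pose.
- bot.servo_line(position, ori=None, velocity=0.15): straight line of the TCP; ori=None keeps the orientation; velocity is the mean speed in m/s.
- bot.goto_joints(angles): joint-space move.
- hand.move_gripper(opening, strength=None): finger opening in m; strength is the grip in N (None keeps the last); returns when the fingers have stopped.
- bot.dwell(seconds).
- kinematics.solve_ik(position, orientation): joint angles nearest the present ones, or None.
- get_obs(): the state.
- vision.read_camera(name): name is "scene" or "side" or "wrist"; returns a dict with "frame" (384x512x3 uint8, red, green, blue), "intrinsics" (3x3 intrinsics, pixels), "dist" ([k1, k2, p1, p2, k3] as OpenCV has them; the pictures are not rectified), "view" (4x4, takes a point from world to camera coordinates). Camera axes: x right, y down, z forward; pixel columns grow to the right and rows downward; lengths in m; the calibration is good to about 2 mm. A picture is of the moment at which its call begins. There is no depth.
A pose or a line that the arm cannot do raises bot.IKError and nothing moves.
- hand_in(): hands the job in; it is judged then, once.
The state is a dict: "time_s": time; "joint_pos": joint angles; "joint_vel": joint speeds; "joint_efforts": joint torques, N m; "position": TCP position; "orientation": TCP orientation; "wrist_force": force on the tool from outside, world axes, zero at the start; "ft_torque": the same for the moment, N m; "gripper_width": finger opening in m; "grip_force": force on a finger pad.
Only numpy, scipy, OpenCV 4.12 (cv2) and the standard library are available. Lean on these libraries where they do the work, as an engineer would, in place of code of your own. Each camera call takes 0.05 s, during which the arm holds its last target. There are 200 camera calls.

## Working session

There is one attempt and no reset: what is moved stays moved. The work goes in short steps, each a Python script; the robot and the scene stay as the last script left them, time stands still between calls to the robot, and variables do not carry over. Pictures are saved under pics/ and viewed, at most 10 in all, crops included, and the job is handed in when it is done.

```bash
mkdir -p pics; python3 - <<'E'
from workcell import vision,get_obs
import cv2,numpy as np
for n in("scene","side"):
    r=vision.read_camera(n);cv2.imwrite(f"pics/{n}0.png",cv2.resize(r["frame"][:,:,::-1],(768,576),interpolation=cv2.INTER_CUBIC))
    cv2.imwrite(f"raw_{n}.png",r["frame"][:,:,::-1]);np.savez(f"cal_{n}.npz",K=r["intrinsics"],d=r["dist"],V=r["view"])
    print(n,np.round(r["intrinsics"],1).tolist(),np.round(np.linalg.inv(r["view"]),3).tolist())
o=get_obs();print(o["time_s"],o["orientation"],o["gripper_width"])
E
```

```text
scene [[369.6, 0.0, 257.0], [0.0, 369.6, 191.3], [0.0, 0.0, 1.0]] [[0.709, -0.612, 0.35, 0.16], [-0.705, -0.618, 0.349, -0.354], [0.002, -0.494, -0.87, 1.101], [0.0, 0.0, 0.0, 1.0]]
side [[424.0, 0.0, 263.9], [0.0, 424.0, 192.6], [0.0, 0.0, 1.0]] [[-0.949, -0.113, 0.294, 0.206], [-0.314, 0.415, -0.854, 1.147], [-0.025, -0.903, -0.429, 0.678], [0.0, 0.0, 0.0, 1.0]]
0.1 [ 1.54267918e-01  9.88028859e-01 -6.10946230e-04 -9.76910264e-05] 0.08532283310719323
```

View pics/scene0.png

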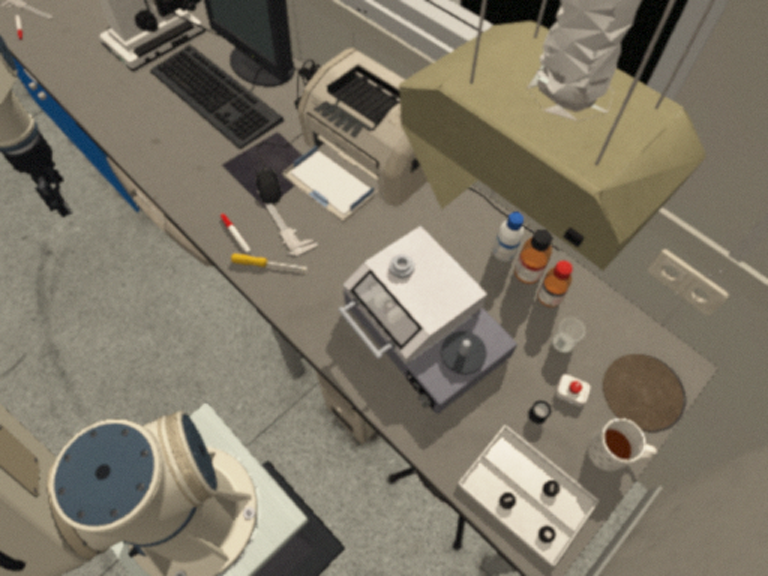

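View pics/side0.png

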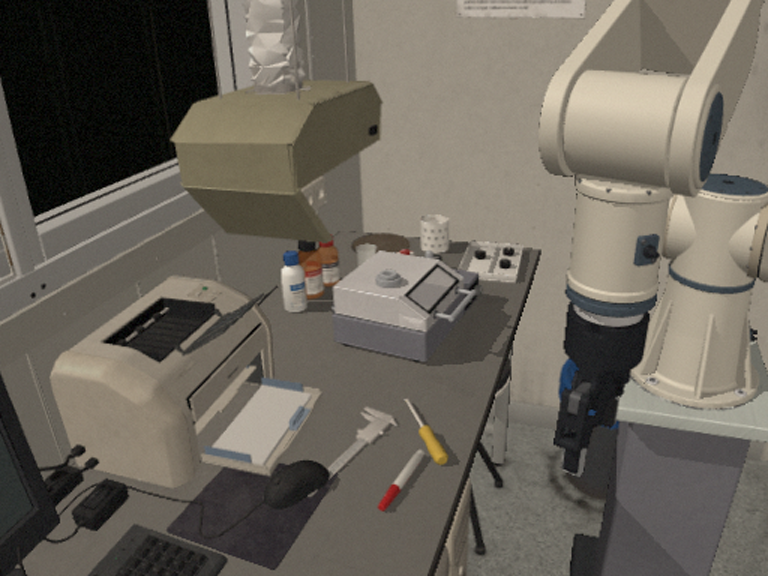

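The scene view shows the flange on the hood at about (402,258), the post at (464,345) and the rail from (343,307) to (383,352), all in 1.5x pixels. A canopy hangs behind and above the saw. I'll take enlarged crops and cast some rough rays.

```bash
cat > h.py <<'E'
import cv2,numpy as np
from scipy.spatial.transform import Rotation as R
def cal(n):
    c=np.load(f"cal_{n}.npz");return c["K"],c["d"],c["V"]
def ray(c,uv):
    K,d,V=c;p=cv2.undistortPoints(np.array([[uv]],float),K,d)[0,0]
    W=np.linalg.inv(V);return W[:3,3],W[:3,:3]@np.r_[p,1]
def onz(c,uv,z):
    o,r=ray(c,uv);return o+r*(z-o[2])/r[2]
def tri(c1,u1,c2,u2):
    o1,r1=ray(c1,u1);o2,r2=ray(c2,u2);s=np.linalg.lstsq(np.c_[r1,-r2],o2-o1,rcond=None)[0]
    a=o1+s[0]*r1;b=o2+s[1]*r2;return (a+b)/2,np.linalg.norm(a-b)
def proj(c,P):
    K,d,V=c;P=np.atleast_2d(P).astype(float);return cv2.projectPoints(P,cv2.Rodrigues(V[:3,:3])[0],V[:3,3],K,d)[0][:,0]
E
python3 - <<'E'
from h import *
S=cal("scene");D=cal("side")
for n,uv,z in [("hubtop",(402,258),.158),("tip",(464,342),.129),("wheel",(463,353),.088),("railL",(343,307),.092),("railR",(383,352),.092),("rearL",(420,231),.136),("rearR",(485,293),.136),("bench corner R",(433,405),.0),("loupe",(540,412),.038)]:
    print(n,np.round(onz(S,np.array(uv)/1.5,z),3))
print("hub side",onz(D,np.array((388,275))/1.5,.158))
print("canopy corner",tri(S,np.array((606,264))/1.5,D,np.array((327,238))/1.5), tri(S,np.array((403,93))/1.5,D,np.array((174,135))/1.5))
for n,(x,y,w,h) in dict(scene=(210,140,150,135),side=(210,150,125,95)).items():
    im=cv2.imread(f"raw_{n}.png")[y:y+h,x:x+w];cv2.imwrite(f"pics/{n}_c.png",cv2.resize(im,None,fx=5 if n=="scene" and 0 else 4,fy=4,interpolation=cv2.INTER_CUBIC))
E
```

```text
hubtop [0.61  0.049 0.158]
tip [ 0.572 -0.155  0.129]
wheel [ 0.57  -0.161  0.088]
railL [0.471 0.079 0.092]
railR [ 0.459 -0.05   0.092]
rearL [0.697 0.079 0.136]
rearR [ 0.679 -0.116  0.136]
bench corner R [ 0.476 -0.177  0.   ]
loupe [ 0.604 -0.343  0.038]
hub side [0.59748948 0.05442811 0.158     ]
canopy corner (array([ 0.89449164, -0.25228247,  0.11349565]), np.float64(0.055378270548289685)) (array([0.83778477, 0.2527541 , 0.41588142]), np.float64(0.1596605952939348))
```

View pics/scene_c.png

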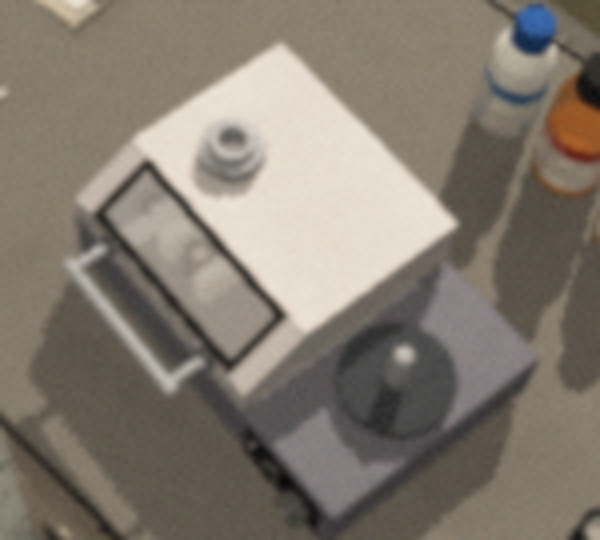

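Crop pixels: hub top centre (233,140), post tip (404,354), and rail from (70,265) to (172,388). The saw's yaw is about -0.09 rad. I'll move above the front of the saw for a closer wrist view.

```bash
python3 - <<'E'
from h import *
from workcell import bot,vision,get_obs,kinematics
S=cal("scene");D=cal("side")
print("sensor",tri(S,np.array((574,236))/1.5,D,np.array((373,130))/1.5))
f=lambda u:np.array(u)/4+[210,140]
for n,u,z in [("hub",(233,140),.158),("tip",(404,354),.129),("rL",(70,265),.092),("rR",(172,388),.092)]: print(n,onz(S,f(u),z).round(4))
a=np.deg2rad((90-5.3)/2);q=[np.cos(a),np.sin(a),0,0]
print(kinematics.solve_ik([0.50,-.04,.36],q))
bot.reach([0.50,-.04,.36],q)
r=vision.read_camera("wrist");cv2.imwrite("pics/w1.png",r["frame"][:,:,::-1])
np.savez("cal_w1.npz",K=r["intrinsics"],d=r["dist"],V=r["view"])
print(np.linalg.inv(r["view"]).round(3).tolist(),get_obs()["time_s"],get_obs()["joint_pos"])
E
```

```text
sensor (array([ 0.71894272, -0.21216362,  0.3906422 ]), np.float64(0.003079035510392954))
hub [0.6032 0.0408 0.158 ]
tip [ 0.5745 -0.1598  0.129 ]
rL [0.4643 0.0774 0.092 ]
rR [ 0.4487 -0.0501  0.092 ]
[-8.28204360e-02  6.29299882e-02  1.74991720e+00 -4.44089210e-16
  1.32874546e+00  9.68201435e-03]
[[0.996, -0.088, -0.024, 0.506], [-0.092, -0.959, -0.268, 0.029], [0.001, 0.269, -0.963, 0.485], [0.0, 0.0, 0.0, 1.0]] 2.6833 [-8.16437061e-02  6.32178741e-02  1.74991998e+00  1.51989644e-04
  1.32869406e+00  9.69709651e-03]
```

View pics/w1.png

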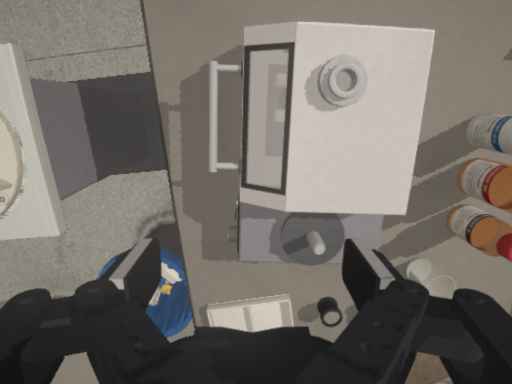

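In the wrist view: hub centre about (345,78), post tip about (315,243), rail along column 213 from row 63 to 170, hood rear corners (432,30) and (407,213). I'll fit the saw's x, y and yaw to these known points, refining the pixels with masks.

```bash
python3 - <<'E'
from h import *
from scipy.optimize import least_squares
W=cal("w1");S=cal("scene")
im=cv2.imread("pics/w1.png");g=cv2.cvtColor(im,cv2.COLOR_BGR2GRAY)
# white hood mask corners
m=((g>165)&(np.arange(512)[None]<450)&(np.arange(384)[:,None]<225)).astype(np.uint8)
m=cv2.morphologyEx(m,cv2.MORPH_OPEN,np.ones((5,5)))
c=max(cv2.findContours(m,0,2)[0],key=cv2.contourArea);print("hood",cv2.approxPolyDP(cv2.convexHull(c),4,True)[:,0].tolist())
# rail rows
for y in (75,110,155): print(y,g[y,203:224].tolist())
print("railcol",g[50:190:1,213].tolist())
cv2.imwrite("pics/w1c.png",np.hstack([cv2.resize(im[45:110,310:380],(560,520),interpolation=2),cv2.resize(im[220:265,300:330],(200,300),interpolation=2) if 0 else cv2.resize(im[215:275,300:327],(234,520),interpolation=2)]))
f=lambda u:np.array(u)/4+[210,140]
mod=np.array([[.101,.105,.136],[.101,-.105,.136],[0,-.158,.129],[-.140,.068,.092],[-.140,-.068,.092]])
pw=np.array([(432,30),(407,213),(316,244),(213,63),(213,170)],float)
ps=np.array([f((281,43)),f((457,224)),f((404,354)),f((70,265)),f((172,388))])
def T(p,P): c,s=np.cos(p[2]),np.sin(p[2]);return P@np.array([[c,s,0],[-s,c,0],[0,0,1]])+[p[0],p[1],0]
for nm,L in (("w",[(W,pw)]),("s",[(S,ps)]),("both",[(W,pw),(S,ps)])):
    r=least_squares(lambda p:np.concatenate([(proj(c,T(p,mod))-u).ravel() for c,u in L]),[.58,0,-.09]);print(nm,r.x.round(4),r.fun.round(1).tolist())
print(T(r.x,np.array([[0,-.158,.129],[-.14,0,.092]])),"hub w",onz(W,(346,77),.158),"s",onz(S,f((233,140)),.158))
E
```

```text
hood [[297, 22], [434, 30], [405, 213], [294, 211], [269, 206], [258, 197]]
75 [99, 100, 100, 100, 100, 104, 122, 140, 155, 168, 173, 178, 176, 167, 140, 110, 100, 100, 100, 100, 101]
110 [100, 101, 101, 100, 99, 100, 125, 145, 156, 170, 175, 178, 171, 161, 124, 102, 98, 99, 99, 100, 100]
155 [101, 101, 101, 101, 101, 107, 134, 152, 164, 172, 175, 175, 166, 156, 119, 103, 100, 100, 100, 100, 99]
railcol [123, 124, 124, 124, 123, 124, 123, 124, 122, 112, 127, 162, 171, 172, 172, 172, 172, 173, 172, 172, 172, 173, 173, 173, 173, 173, 173, 174, 173, 173, 173, 174, 173, 173, 173, 173, 174, 174, 174, 174, 173, 174, 174, 174, 174, 174, 174, 174, 174, 174, 174, 174, 174, 174, 174, 174, 174, 175, 175, 175, 175, 175, 175, 175, 175, 175, 176, 175, 175, 175, 175, 175, 176, 176, 176, 176, 176, 176, 176, 176, 175, 176, 176, 176, 177, 177, 177, 176, 176, 176, 176, 175, 176, 176, 176, 176, 177, 176, 176, 176, 175, 175, 175, 175, 175, 175, 175, 175, 175, 174, 175, 175, 175, 175, 175, 175, 175, 174, 174, 174, 174, 166, 128, 104, 101, 100, 100, 100, 100, 101, 101, 101, 101, 101, 101, 100, 100, 99, 100, 101]
w [ 0.5947  0.0007 -0.1199] [2.2, -2.8, -1.8, 1.0, 2.5, 5.4, -1.6, -2.8, -1.3, 1.2]
s [ 0.5944 -0.0034 -0.1266] [0.1, -0.4, 0.6, -0.2, 0.1, 0.1, -1.0, -0.9, 0.3, 1.1]
both [ 5.947e-01  2.000e-04 -1.205e-01] [2.2, -2.2, -1.9, 1.4, 2.4, 5.7, -1.5, -2.4, -1.2, 1.5, -1.0, -1.1, -0.3, -1.2, -0.5, -1.0, -1.7, -1.4, -0.2, 0.4]
[[ 0.57569104 -0.15666777  0.129     ]
 [ 0.45569773  0.01701472  0.092     ]] hub w [0.60468161 0.04765343 0.158     ] s [0.60315723 0.04083481 0.158     ]
```

View pics/w1c.png

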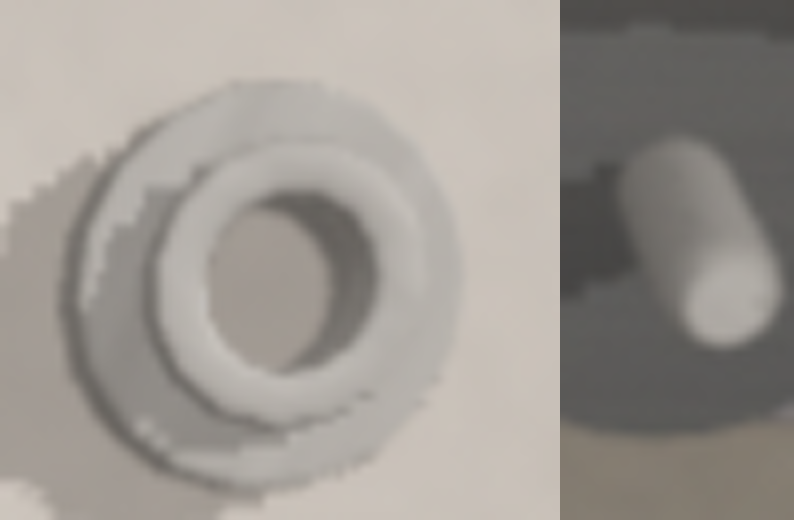

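The crop puts the hub's top centre at (346.4,80.6) and the post tip at (320,249.4) in wrist pixels. I'll refit with those, then view from above each target for a final check.

```bash
python3 - <<'E'
from h import *
from scipy.optimize import least_squares
W=cal("w1");S=cal("scene")
f=lambda u:np.array(u)/4+[210,140]
mod=np.array([[.101,.105,.136],[.101,-.105,.136],[0,-.158,.129],[-.140,.068,.092],[-.140,-.068,.092]])
pw=np.array([(434,30),(406,213),(320,249.4),(213.5,60.5),(212.8,171.5)],float)
ps=np.array([f((281,43)),f((457,224)),f((404,354)),f((70,265)),f((172,388))])
def T(p,P): c,s=np.cos(p[2]),np.sin(p[2]);return P@np.array([[c,s,0],[-s,c,0],[0,0,1]])+[p[0],p[1],0]
for nm,L in (("w",[(W,pw)]),("s",[(S,ps)]),("both",[(W,pw),(S,ps)])):
    r=least_squares(lambda p:np.concatenate([(proj(c,T(p,mod))-u).ravel() for c,u in L]),[.58,0,-.09]);print(nm,r.x.round(4),r.fun.round(1).tolist())
    print(T(r.x,np.array([[0,-.158,.129],[-.14,0,.092]])).round(4).tolist())
print("hub w",onz(W,(346.4,80.6),.158),"s",onz(S,f((233,140)),.158),"tip w",onz(W,(320,249.4),.129))
E
```

```text
w [ 5.960e-01 -2.000e-04 -1.208e-01] [1.4, -1.9, 0.1, 1.7, -0.6, 0.5, -0.9, 0.3, -0.0, 0.2]
[[0.5769, -0.1571, 0.129], [0.457, 0.0167, 0.092]]
s [ 0.5944 -0.0034 -0.1266] [0.1, -0.4, 0.6, -0.2, 0.1, 0.1, -1.0, -0.9, 0.3, 1.1]
[[0.5744, -0.1601, 0.129], [0.4555, 0.0143, 0.092]]
both [ 0.5958 -0.0006 -0.1214] [1.3, -1.4, -0.1, 2.0, -0.8, 0.8, -1.0, 0.5, -0.2, 0.4, -0.5, -1.2, 0.2, -1.3, -0.1, -1.0, -1.2, -1.5, 0.2, 0.3]
[[0.5767, -0.1574, 0.129], [0.4568, 0.0164, 0.092]]
hub w [0.60501545 0.04412116 0.158     ] s [0.60315723 0.04083481 0.158     ] tip w [ 0.5776998  -0.15641338  0.129     ]
```

```bash
cat >> h.py <<'E'
YAW=-.121
a=(np.pi/2+YAW)/2;Q=[np.cos(a),np.sin(a),0,0]
SX=np.array([np.cos(YAW),np.sin(YAW),0]);SY=np.array([-np.sin(YAW),np.cos(YAW),0])
def snap(name):
    from workcell import vision
    r=vision.read_camera("wrist");cv2.imwrite(f"pics/{name}.png",r["frame"][:,:,::-1]);c=(r["intrinsics"],r["dist"],r["view"])
    np.savez(f"cal_{name}.npz",K=c[0],d=c[1],V=c[2]);return r["frame"],c
E
python3 - <<'E'
from h import *
from workcell import bot,hand,get_obs
bot.reach([.577,-.157,.29],Q)
bot.servo_line([.577,-.157,.189]);i1,c1=snap("p1");o=get_obs();print(o["position"],bot.tcp_to_tips,proj(c1,[.577,-.157,.129]))
bot.servo_line([.577,-.157,.25],velocity=.25)
bot.servo_line([.605,.043,.25],velocity=.25)
bot.servo_line([.605,.043,.218]);i2,c2=snap("f1");o=get_obs();print(o["position"],o["time_s"],o["wrist_force"],proj(c2,[.605,.043,.158]))
h=np.hstack([i1,i2])[:,:,::-1];cv2.imwrite("pics/pf.png",cv2.resize(np.hstack([i1[184:],i2[184:]])[:,:,::-1],(800,156)) if 0 else np.vstack([i1[120:,56:456],i2[120:,56:456]])[:,:,::-1])
E
```

```text
[ 0.57780741 -0.15700869  0.1903993 ] 0.017 [[249.95883501 215.26456555]]
[0.6051598  0.04214391 0.21846059] 6.0 [-0.45835291  0.93834329 -1.12433903] [[251.74213499 214.01241349]]
```

View pics/pf.png

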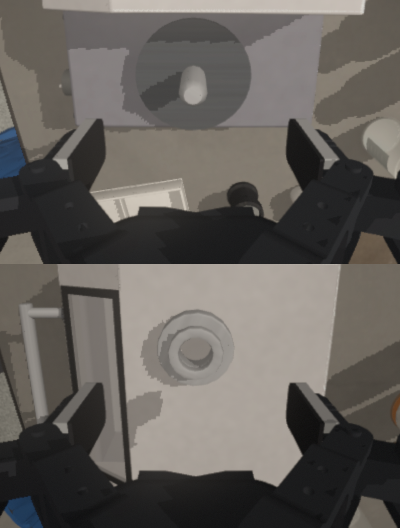

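Stacked crop: post tip at about (250,214) full-frame against a predicted (250,215.3), so the post estimate is good. The hub is at about (250.5,208) against (251.7,214), so the flange lies about 3 mm further in +y. I'll refine the hub centre with a Hough circle, then grasp and lift.

```bash
python3 - <<'E'
from h import *
from workcell import bot,hand,get_obs
F=cal("f1");P=cal("p1")
g=cv2.imread("pics/f1.png",0)[150:270,180:320];G=cv2.resize(g,None,fx=4,fy=4,interpolation=2)
H=cv2.HoughCircles(G,cv2.HOUGH_GRADIENT_ALT,1.5,5,param1=150,param2=.6,minRadius=40,maxRadius=200)
print("circ",None if H is None else (H[0]/4+[180,150,0]).round(1).tolist())
p=cv2.imread("pics/p1.png",0)[195:230,230:270];m=cv2.moments(((p>p.max()-25)).astype(np.uint8),True);tp=(m["m10"]/m["m00"]+230,m["m01"]/m["m00"]+195)
print("tip px",tp,m["m00"],"world",onz(P,tp,.129).round(4))
fl=onz(F,(250.5,208),.158)
if H is not None:
    near=[h for h in H[0]/4+[180,150,0] if np.hypot(h[0]-250.5,h[1]-208)<6 and 18<h[2]<32]
    print("near",near)
    if near: fl=onz(F,near[0][:2],.158)
print("flange",fl)
assert np.hypot(*(fl[:2]-[.605,.045]))<.008
bot.servo_line([fl[0],fl[1],.218]);bot.servo_line([fl[0],fl[1],.155],velocity=.1)
print(get_obs()["wrist_force"],get_obs()["position"])
hand.move_gripper(.045,50);o=get_obs();print(o["gripper_width"],o["grip_force"],o["wrist_force"],o["position"])
bot.servo_line([fl[0],fl[1],.222],velocity=.1);i,c=snap("g1");o=get_obs()
print(o["gripper_width"],o["grip_force"],o["wrist_force"],o["position"],o["time_s"])
cv2.imwrite("pics/g1c.png",cv2.resize(i[150:330,130:370,::-1],None,fx=3,fy=3,interpolation=2))
E
```

```text
circ [[251.2, 204.4, 37.6], [259.1, 200.2, 29.3], [251.2, 204.4, 22.1], [249.0, 200.2, 18.4]]
tip px (250.15235457063713, 212.3545706371191) 361.0 world [ 0.5774 -0.155   0.129 ]
near [array([251.25      , 204.375     ,  22.08699226])]
flange [0.60548029 0.04945491 0.158     ]
[ 0.38617547 -0.07117561 -0.23230018] [0.6058663  0.04944841 0.15541482]
0.04903421858172879 54.44393004756421 [-1.64306324  0.51180391  6.63073015] [0.60589616 0.04952664 0.15613989]
0.04864689440800266 55.750514874234796 [-0.03328863  0.19855373 -2.04712994] [0.60491658 0.04940501 0.22114234] 8.35
```

View pics/g1c.png

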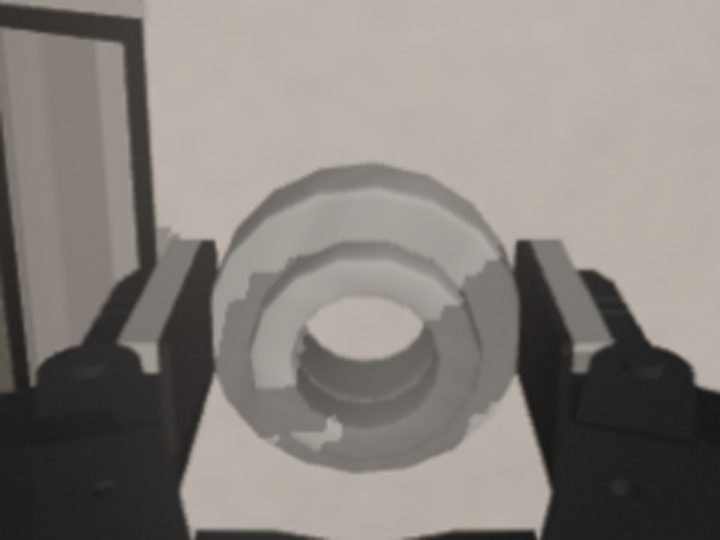

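Grasped and lifted: in the crop the hub sits between the pads at about (368,335). I'll compare the projected outline of an upright flange with this image to check for tilt and centring.

```bash
python3 - <<'E'
from h import *
im=cv2.imread("pics/g1.png");c=cal("g1")
z0=.136+.065;th=np.linspace(0,2*np.pi,60)
ctr=np.array([.6049,.0494])
big=cv2.resize(im[150:330,130:370],None,fx=3,fy=3,interpolation=2)
for d,col in ((0,(0,0,255)),):
  for r,z in ((.026,0),(.026,.014),(.018,.022),(.011,.022),(.011,0)):
    P=np.c_[ctr[0]+r*np.cos(th),ctr[1]+r*np.sin(th),np.full(60,z0+z)]
    q=(proj(c,P)-[130,150])*3;print(r,z,q.min(0).round(),q.max(0).round())
    cv2.polylines(big,[q.astype(np.int32)],True,col if z else (255,0,0),1)
cv2.imwrite("pics/g1o.png",big)
E
```

```text
0.026 0 [212. 132.] [514. 409.]
0.026 0.014 [198. 159.] [527. 456.]
0.018 0.022 [242. 229.] [483. 444.]
0.011 0.022 [289. 273.] [436. 405.]
0.011 0 [299. 217.] [427. 334.]
```

View pics/g1o.png

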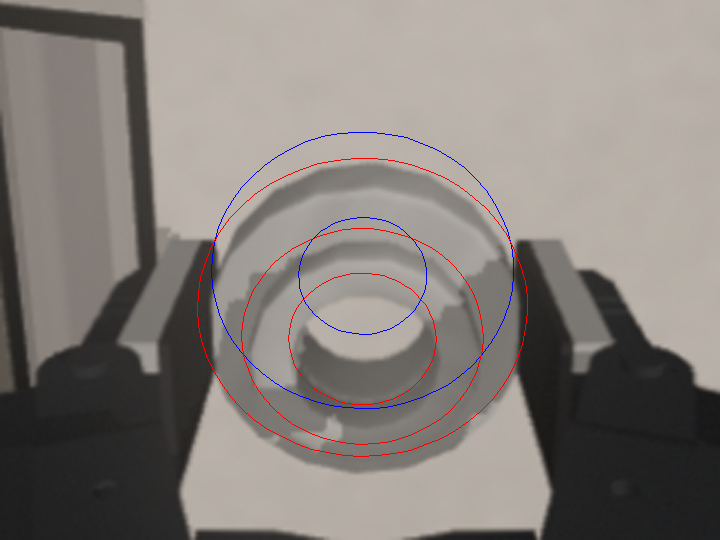

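The outline appears smaller and shifted toward -y compared with the prediction, because Hough had caught the ring rather than the hub. I'll solve for the held flange's centre and tilt from the outline's extremes.

```bash
python3 - <<'E'
from h import *
from scipy.optimize import least_squares
c=cal("g1");th=np.linspace(0,2*np.pi,120)
def circ(p,r,z):
    L=np.c_[r*np.cos(th),r*np.sin(th),np.full(120,z)]
    W=R.from_rotvec(p[3]*SX+p[4]*SY).apply(L)+p[:3]; return (proj(c,W)-[130,150])*3
def res(p,full=True):
    b0=circ(p,.026,0);b=circ(p,.026,.014);h=circ(p,.018,.022);t=circ(p,.011,.022);u=circ(p,.011,0)
    allr=np.vstack([b0,b])
    e=[allr[:,1].min()-163,allr[:,1].max()-471,b[:,0].min()-213,b[:,0].max()-519,h[:,0].min()-253,h[:,0].max()-481,h[:,1].max()-431,t[:,1].min()-296,u[:,1].max()-360,t[:,0].min()-300,t[:,0].max()-438]
    return np.r_[e,p[3]*30,p[4]*30]
r=least_squares(res,[.605,.046,.2,0,0],x_scale=[.01,.01,.01,.1,.1],diff_step=1e-3);print(r.x.round(4),r.fun.round(1))
d=r.x[:3]-[.6049,.0494,.2211];print("along SX,SY",d@SX,d@SY,d[2])
E
```

```text
[ 0.6041  0.0396  0.1899 -0.0775  0.0214] [ 0.9 -5.1  2.3 -1.6  4.7 -3.2 18.8 -8.7 -6.3  0.7 -2.8 -2.3  0.6]
along SX,SY 0.0004033012430735574 -0.009779022394430577 -0.031249624129082443
```

```bash
python3 - <<'E'
from h import *
from scipy.optimize import least_squares
c=cal("g1");th=np.linspace(0,2*np.pi,120)
def circ(p,r,z):
    L=np.c_[r*p[2]*np.cos(th),r*p[2]*np.sin(th),np.full(120,z)]
    W=R.from_rotvec(p[3]*SX+p[4]*SY).apply(L)+[p[0],p[1],.201]; return (proj(c,W)-[130,150])*3
def res(p):
    b0=circ(p,.026,0);b=circ(p,.026,.014);h=circ(p,.018,.022);t=circ(p,.011,.022);u=circ(p,.011,0)
    allr=np.vstack([b0,b])
    e=[allr[:,1].min()-163,allr[:,1].max()-471,b[:,0].min()-213,b[:,0].max()-519,h[:,0].min()-253,h[:,0].max()-481,t[:,1].min()-296,u[:,1].max()-360,t[:,0].min()-300,t[:,0].max()-438]
    return np.array(e)
for fix in (0,1):
    r=least_squares((lambda p:res(np.r_[p[:3],0,0])) if fix else res,[.605,.046,.94]+([] if fix else [0,0]),x_scale=[.01,.01,.1]+([] if fix else [.1,.1]),diff_step=1e-3,loss="soft_l1",f_scale=4);print(r.x.round(4),r.fun.round(1))
    d=r.x[:2]-[.6049,.0494];print("SX,SY",d@SX[:2],d@SY[:2])
im=cv2.imread("pics/g1.png");big=cv2.resize(im[150:330,170:330],(800,600)[:2] if 0 else None,fx=3.3,fy=3.3,interpolation=cv2.INTER_LANCZOS4)
# f1 check: radii expected
F=cal("f1")
for r,z in((.026,.150),(.018,.158),(.011,.158)):
    q=proj(F,np.c_[.605+r*np.cos(th),.046+r*np.sin(th),np.full(120,z)]);print(r,(np.ptp(q,axis=0)/2).round(1),q.mean(0).round(1))
E
```

```text
[ 0.6046  0.0448  0.9427 -0.062   0.0305] [ 1.6  2.1 -1.3  1.   2.3 -0.3 -0.7 -3.8 -0.7 -0.8]
SX,SY 0.00020690545437030517 -0.004599451297077972
[0.6052 0.0453 0.9497] [ 0.2 -0.6 -1.   3.7  1.1  0.   6.  -7.9 -1.8 -1.1]
SX,SY 0.0007483441527168456 -0.004072263451135875
0.026 [39.4 37.4] [251.5 204.9]
0.018 [28.4 26.8] [251.4 209.2]
0.011 [17.3 16.4] [251.3 209.4]
```

With the sizes scaled 0.943 (facets), the fit is consistent: the flange is held 4.3 mm toward -y from the TCP and is nearly level. I'll carry it over the post, compensate, and look through the bore before lowering.

```bash
python3 - <<'E'
from h import *
from workcell import bot,get_obs
t=np.array([.577,-.1563,0])+.0043*SY
bot.servo_line([t[0],t[1],.222],velocity=.15)
bot.servo_line([t[0],t[1],.158],velocity=.08)
i,c=snap("q1");o=get_obs();print(o["position"],o["wrist_force"],o["gripper_width"],o["time_s"])
cv2.imwrite("pics/q1c.png",cv2.resize(i[150:330,130:370,::-1],None,fx=3,fy=3,interpolation=2))
print((proj(c,[[.577,-.1563,.129],[.577,-.1563,.138]])-[130,150])*3)
E
```

```text
[ 0.57796717 -0.15214798  0.15859008] [ 0.07086919 -0.18215899 -2.31130721] 0.048693769011970624 10.8583
[[361.13135153 276.73729859]
 [361.07482876 299.12755866]]
```

View pics/q1c.png

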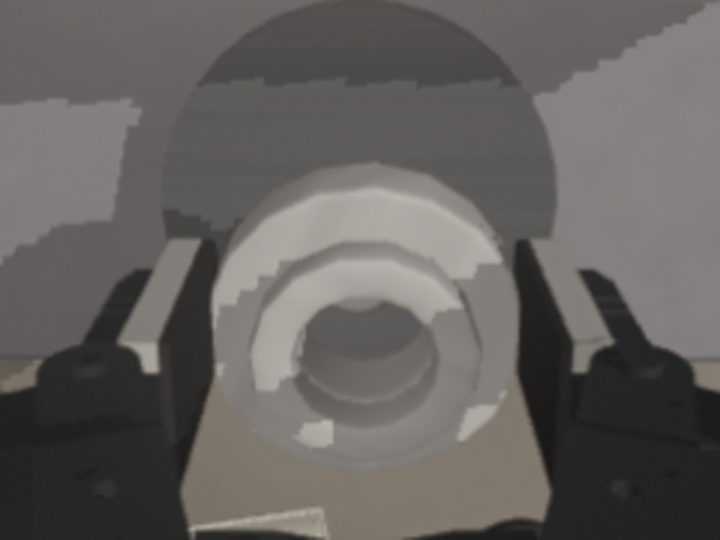

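Through the bore, the post tip's near edge shows at about (362,305), matching the prediction; the bore centre at about (368,...) is about 1 mm too far in +x. I'll shift it and lower in steps, watching force.

```bash
python3 - <<'E'
from h import *
from workcell import bot,get_obs
t=np.array([.577,-.1563,0])+.0043*SY-.001*SX
for z in (.152,.147,.142,.137,.130,.122,.115,.111):
    bot.servo_line([t[0],t[1],z],velocity=.04);o=get_obs();f=o["wrist_force"];print(z,o["position"].round(4),f.round(1),o["gripper_width"].round(4))
    if abs(f).max()>12: break
i,c=snap("d1");print(o["time_s"])
cv2.imwrite("pics/d1c.png",cv2.resize(i[150:330,130:370,::-1],None,fx=2,fy=2,interpolation=2))
E
```

```text
Traceback (most recent call last):
AttributeError: 'float' object has no attribute 'round'
```

```bash
python3 - <<'E'
from h import *
from workcell import bot,get_obs
t=np.array([.577,-.1563,0])+.0043*SY-.001*SX
for z in (.147,.142,.137,.130,.122,.115,.111):
    bot.servo_line([t[0],t[1],z],velocity=.04);o=get_obs();f=np.array(o["wrist_force"]);print(z,np.round(o["position"],4),f.round(1),round(o["gripper_width"],4))
    if abs(f).max()>12: break
i,c=snap("d1");print(o["time_s"])
cv2.imwrite("pics/d1c.png",cv2.resize(i[150:330,130:370,::-1],None,fx=2,fy=2,interpolation=2))
E
```

```text
0.147 [ 0.5763 -0.1519  0.1467] [-0.1 -0.5 -1.2] 0.0489
0.142 [ 0.5763 -0.1518  0.1416] [-0.1 -0.5 -1.4] 0.0486
0.137 [ 0.5763 -0.1519  0.1366] [ 0.1 -1.  -2.4] 0.0491
0.13 [ 0.5763 -0.1518  0.1296] [-0.3 -0.5 -2.2] 0.0487
0.122 [ 0.5763 -0.1518  0.1216] [ 0.5  0.8 -2. ] 0.0488
0.115 [ 0.5763 -0.1518  0.1146] [-0.5  0.3 -1.3] 0.0486
0.111 [ 0.5764 -0.1519  0.1108] [ 0.4  0.3 -0.4] 0.0486
13.2333
```

The flange slid on with no force. I'll lower it to the seat, release, back off and check.

```bash
python3 - <<'E'
from h import *
from workcell import bot,hand,get_obs
t=np.array([.577,-.1563,0])+.0043*SY-.001*SX
for z in (.1095,.108):
    bot.servo_line([t[0],t[1],z],velocity=.04);o=get_obs();f=np.array(o["wrist_force"]);print(z,np.round(o["position"],4),f.round(1))
    if f[2]>3: break
hand.move_gripper(.07);print(np.round(get_obs()["wrist_force"],1))
bot.servo_line([t[0],t[1],.215],velocity=.15)
i,c=snap("e1");print(get_obs()["time_s"])
th=np.linspace(0,2*np.pi,60);im=i[:,:,::-1].copy()
for r,z in((.026,.102),(.018,.110)):
    q=proj(c,np.c_[.577+r*np.cos(th),-.1568+r*np.sin(th),np.full(60,z)]);cv2.polylines(im,[(q*8).astype(np.int32)],True,(0,0,255),1,shift=3)
cv2.imwrite("pics/e1c.png",cv2.resize(im[130:300,140:360],None,fx=3,fy=3,interpolation=2))
E
```

```text
0.1095 [ 0.5765 -0.1519  0.1094] [-0.  -0.7 -2.4]
0.108 [ 0.5768 -0.152   0.1085] [-1.6 -0.8  4.2]
[ 0.2  0.2 -0.4]
15.0417
```

View pics/e1c.png

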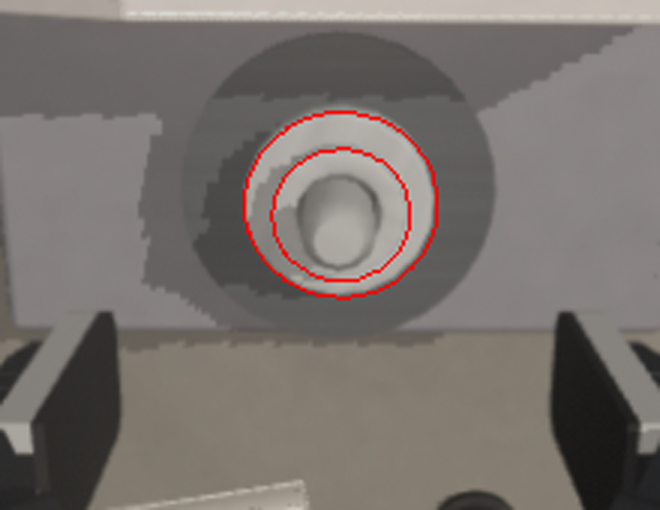

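The flange is seated: its outline matches the projected seat height, and it touched down at the expected height. Next I'll go to the rail and pinch it from above.

```bash
cat >> h.py <<'E'
HINGE=np.array([.5958,-.0006,.078])+.112*SX
RR=np.hypot(.252,.014);PH0=np.arctan2(.014,.252)
def rail(t): return HINGE-SX*RR*np.cos(PH0+t)+np.array([0,0,RR*np.sin(PH0+t)])
E
python3 - <<'E'
from h import *
from workcell import bot,hand,get_obs
p=rail(0);print(p,rail(.8))
hand.move_gripper(.032)
bot.servo_line([p[0],p[1],.215],velocity=.2)
i,c=snap("r1");ends=[p+.068*SY,p-.068*SY,p];print(proj(c,ends).round(1).tolist())
g=cv2.cvtColor(i,cv2.COLOR_RGB2GRAY);u,v=proj(c,[p+.03*SY])[0].round().astype(int);print(u,v,g[v,u-15:u+16].tolist())
bot.servo_line([p[0],p[1],p[2]+.004],velocity=.1);o=get_obs();print(np.round(o["position"],4),np.round(o["wrist_force"],1))
hand.move_gripper(.0,30);o=get_obs();print(o["gripper_width"],o["grip_force"],np.round(o["position"],4),np.round(o["wrist_force"],1),o["time_s"])
E
```

```text
[0.45682362 0.01629869 0.092     ] [0.54266426 0.00586099 0.26852763]
[[250.1, 104.9], [250.3, 261.8], [250.2, 188.9]]
250 153 [112, 112, 112, 113, 112, 113, 113, 114, 116, 130, 142, 153, 165, 175, 184, 189, 189, 191, 193, 191, 186, 176, 138, 118, 117, 115, 115, 116, 115, 115, 115]
[0.4572 0.0163 0.0965] [0.  0.3 0.2]
0.009391415788817505 30.913766026496887 [0.4565 0.0164 0.0962] [-2.2  1.8  2.8] 18.3833
```

Rail gripped. Lifting along the arc with force monitoring, stopping just before balance for a check.

```bash
python3 - <<'E'
from h import *
from workcell import bot,hand,get_obs
off=np.array([0,0,.004])
for t in np.arange(.08,.73,.08):
    bot.servo_line(rail(t)+off,velocity=.05);o=get_obs();d=np.array(o["position"])-off-HINGE
    print(round(t,2),"ang",round(np.arctan2(d[2],-d@SX)-PH0,3),np.round(o["wrist_force"],1),round(o["gripper_width"],4),round(o["time_s"],1))
    if np.abs(o["wrist_force"]).max()>15: break
from workcell import vision
for n in("side","scene"):
    r=vision.read_camera(n);cv2.imwrite(f"raw_{n}2.png",r["frame"][:,:,::-1])
a=cv2.imread("raw_side2.png")[100:260,200:350];cv2.imwrite("pics/s2.png",cv2.resize(a,None,fx=3.7,fy=3.7,interpolation=2))
E
```

```text
0.08 ang 0.08 [-4.8  2.6 -2. ] 0.0093 18.9
0.16 ang 0.162 [-6.8  2.8 -1. ] 0.0098 19.5
0.24 ang 0.241 [-6.3  3.2  0.2] 0.0099 20.0
0.32 ang 0.321 [-7.8  3.1  0.9] 0.0097 20.6
0.4 ang 0.4 [-9.7  3.9  2.5] 0.01 21.1
0.48 ang 0.479 [-11.3   3.5   4.7] 0.0097 21.7
0.56 ang 0.558 [-13.8   2.6   7.7] 0.0092 22.2
0.64 ang 0.638 [-16.2   2.1  11.4] 0.0094 22.8
```

View pics/s2.png

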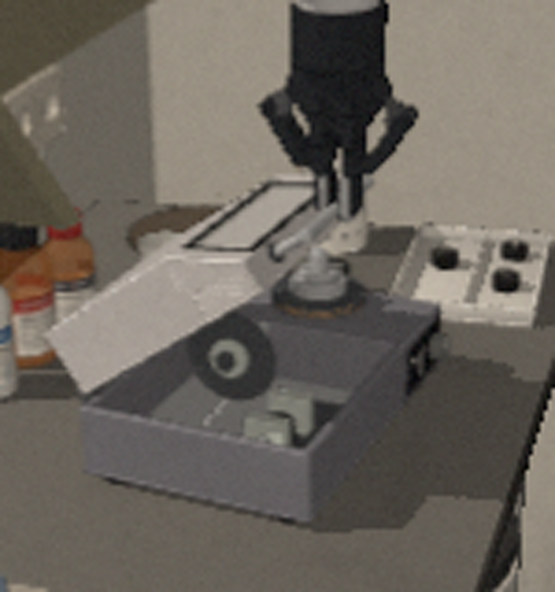

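The side view shows the hood lifted with the rail in the fingers at about (325,220), and the flange on the post. There's about 20 N of radial force, so my arc radius is a bit small. I'll relieve it by force feedback before continuing.

```bash
cat >> h.py <<'E'
OFF=np.array([0,0,.004])
def go(t,dr,v=.04):
    from workcell import bot,get_obs
    u=-SX*np.cos(PH0+t)+np.array([0,0,np.sin(PH0+t)]);w=SX*np.sin(PH0+t)+np.array([0,0,np.cos(PH0+t)])
    bot.servo_line(rail(t)+OFF+dr*u,velocity=v);o=get_obs();f=np.array(o["wrist_force"]);d=np.array(o["position"])-OFF-HINGE
    print(round(t,3),"dr",round(dr*1e3,2),"ang",round(np.arctan2(d[2],-d@SX)-PH0,3),"Frad",round(f@u,1),"Ftan",round(f@w,1),"Fy",round(f@SY,1),round(o["gripper_width"],4),round(o["time_s"],1));return f@u
E
python3 - <<'E'
from h import *
dr=0.
for _ in range(5):
    dr+=.0005;f=go(.64,dr,.01)
    if f<5: break
for t in (.68,.72):
    dr+=np.clip(f*.00005,-.0005,.0005);f=go(t,dr)
print(dr)
E
```

```text
0.64 dr 0.5 ang 0.639 Frad 16.9 Ftan -1.6 Fy 0.3 0.0097 23.1
0.64 dr 1.0 ang 0.64 Frad 12.8 Ftan -2.4 Fy 1.6 0.0097 23.4
0.64 dr 1.5 ang 0.642 Frad 9.3 Ftan -1.7 Fy 0.7 0.0092 23.6
0.64 dr 2.0 ang 0.643 Frad 8.1 Ftan -1.9 Fy -0.2 0.0095 23.9
0.64 dr 2.5 ang 0.642 Frad 5.5 Ftan -2.1 Fy -1.3 0.0097 24.1
0.68 dr 2.78 ang 0.683 Frad 8.0 Ftan -1.5 Fy -0.7 0.0097 24.5
0.72 dr 3.18 ang 0.725 Frad 7.2 Ftan -1.1 Fy -1.9 0.0099 24.9
0.0031781834476554854
```

```bash
python3 - <<'E'
from h import *
from workcell import vision
dr=.0032;f=7
for t in (.76,.80,.84,.88):
    dr+=np.clip(f*.00006,-.0005,.0005);f=go(t,dr)
rs=[(n,vision.read_camera(n)) for n in("scene","side")]
for n,r in rs: cv2.imwrite(f"raw_{n}3.png",r["frame"][:,:,::-1])
a=cv2.resize(rs[0][1]["frame"][160:250,215:315,::-1],(400,360),interpolation=2);b=cv2.resize(rs[1][1]["frame"][130:220,240:340,::-1],(400,360),interpolation=2)
P=rail(.88)
for n in("scene","side"): print(n,proj(cal(n),[P+.068*SY,P-.068*SY]).round(1).tolist())
cv2.imwrite("pics/m3.png",np.hstack([a,b]))
E
```

```text
0.76 dr 3.62 ang 0.763 Frad 5.6 Ftan -1.0 Fy -2.4 0.0095 25.4
0.8 dr 3.96 ang 0.802 Frad 2.7 Ftan -0.7 Fy -3.1 0.0097 25.8
0.84 dr 4.12 ang 0.844 Frad 4.1 Ftan -1.4 Fy -4.4 0.0097 26.2
0.88 dr 4.37 ang 0.884 Frad 3.5 Ftan -0.8 Fy -5.5 0.0094 26.6
scene [[252.1, 152.1], [284.2, 186.3]]
side [[265.8, 147.1], [284.4, 133.5]]
```

View pics/m3.png

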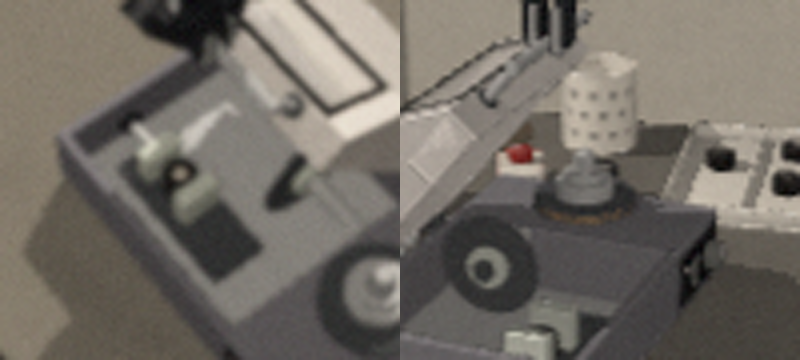

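In the m3 picture, the rail's right end is at scene (287.5,185.8) and its left end at side (262,155). That differs from the prediction, so I'll compare numerically with the closed and 0.64 rad images (no more viewing, since I've used up the picture allowance).

```bash
python3 - <<'E'
from h import *
from workcell import get_obs
S=cal("scene");D=cal("side")
E=lambda t:[rail(t)+.068*SY,rail(t)-.068*SY]
print("closed side pred",proj(D,E(0)).round(1).tolist(),"obs",[(440/1.5,318/1.5),(478/1.5,290/1.5)])
print("0.64 side pred",proj(D,E(.64)).round(1).tolist(),"obs (273,166),(300,149)")
print("standoff L .64",proj(D,[rail(.64)+.06*SY]).round(1))
for t in (.7,.8,.88,.95): print(t,"side",proj(D,E(t)).round(1).tolist(),"scene",proj(S,E(t)).round(1).tolist())
print("scene obs R (287.5,185.8); side obs L (262,155)")
print(np.round(get_obs()["position"],4))
# TCP/fingertip check
E
```

```text
closed side pred [[299.0, 212.8], [314.3, 194.1]] obs [(293.3333333333333, 212.0), (318.6666666666667, 193.33333333333334)]
0.64 side pred [[280.2, 162.9], [297.6, 147.9]] obs (273,166),(300,149)
standoff L .64 [[281.3 161.9]]
0.7 side [[276.9, 158.7], [294.6, 144.0]] scene [[242.4, 164.7], [273.5, 199.0]]
0.8 side [[270.9, 152.0], [289.1, 137.9]] scene [[247.5, 157.7], [279.3, 192.0]]
0.88 side [[265.8, 147.1], [284.4, 133.5]] scene [[252.1, 152.1], [284.2, 186.3]]
0.95 side [[261.0, 143.2], [280.0, 129.9]] scene [[256.3, 147.3], [288.9, 181.3]]
scene obs R (287.5,185.8); side obs L (262,155)
[0.5563 0.004  0.2892]
```

The bar creeps along the pads as it turns. The x-constraint, which creep doesn't affect, gives a hood angle of about 0.87 rad, safely past balance and about 5 mm deeper in the pads. I'll ease back to about 0.735 rad (16 mm at the rail) and compute the angle from x.

```bash
python3 - <<'E'
import h
from h import *
from workcell import get_obs,vision
h.OFF=np.array([0,0,.0085])
def angx():
    d=np.array(get_obs()["position"])-HINGE;ph=np.arccos(-d@SX/RR);print("  t(x)",round(ph-PH0,3),"bar below TCP mm",round(1e3*(d[2]-RR*np.sin(ph)),1))
angx()
for t in (.85,.82,.79,.76,.735): go(t,0,.03);angx()
for n in("scene","side"):
    r=vision.read_camera(n);cv2.imwrite(f"raw_{n}4.png",r["frame"][:,:,::-1])
# track rail's right end patch scene3 -> scene4 (shift in px)
a=cv2.imread("raw_scene3.png",0);b=cv2.imread("raw_scene4.png",0)
T=a[179:193,281:295];res=cv2.matchTemplate(b[170:215,262:302],T,cv2.TM_CCOEFF_NORMED);_,v,_,l=cv2.minMaxLoc(res);print("scene shift",l[0]+262-281,l[1]+170-179,v)
S=cal("scene");P=lambda t:proj(S,[rail(t)-.068*SY])[0]
print("pred shift for .735-.87",P(.735)-P(.87))
E
```

```text
t(x) 0.87 bar below TCP mm 9.5
0.85 dr 0.0 ang 0.851 Frad 10.3 Ftan -0.2 Fy -4.1 0.0094 27.0
  t(x) 0.849 bar below TCP mm 9.4
0.82 dr 0.0 ang 0.822 Frad 10.7 Ftan -0.4 Fy -4.4 0.0095 27.4
  t(x) 0.82 bar below TCP mm 9.4
0.79 dr 0.0 ang 0.792 Frad 11.3 Ftan -0.1 Fy -4.7 0.0098 27.8
  t(x) 0.79 bar below TCP mm 9.4
0.76 dr 0.0 ang 0.762 Frad 9.5 Ftan 0.2 Fy -5.1 0.0097 28.2
  t(x) 0.76 bar below TCP mm 9.2
0.735 dr 0.0 ang 0.737 Frad 8.7 Ftan -0.2 Fy -5.0 0.0094 28.6
  t(x) 0.735 bar below TCP mm 9.1
scene shift -7 8 0.8788286447525024
pred shift for .735-.87 [-8.13868101  9.54144665]
```

Before handing in, I'll verify the angle independently, numerically only: brightness profiles across the predicted bar in the scene image, with the closed image as baseline.

```bash
python3 - <<'E'
from h import *
S=cal("scene")
def prof(f,t,label):
    g=cv2.GaussianBlur(cv2.imread(f,0),(0,0),.7).astype(np.float32)
    for s in (.05,.04,-.03,-.04,-.05,-.066):
        p0=proj(S,[rail(t)+s*SY])[0];p1=proj(S,[rail(t+.05)+s*SY])[0];n=(p1-p0)/np.linalg.norm(p1-p0)
        k=np.arange(-9,10);q=p0+k[:,None]*n
        v=cv2.remap(g,q[:,0].astype(np.float32).reshape(1,-1),q[:,1].astype(np.float32).reshape(1,-1),1)[0]
        print(label,s,"px/rad",round(np.linalg.norm(p1-p0)/.05),v.round().astype(int).tolist())
prof("raw_scene.png",0,"closed");prof("raw_scene4.png",.735,"now")
E
```

```text
closed 0.05 px/rad 41 [87, 88, 90, 92, 95, 103, 117, 136, 153, 161, 158, 154, 158, 164, 153, 128, 105, 93, 88]
closed 0.04 px/rad 41 [88, 88, 89, 90, 95, 105, 120, 136, 152, 161, 159, 145, 126, 110, 112, 130, 149, 148, 125]
closed -0.03 px/rad 39 [85, 85, 86, 88, 93, 104, 121, 142, 159, 166, 159, 138, 115, 97, 86, 78, 72, 69, 67]
closed -0.04 px/rad 38 [86, 86, 87, 90, 94, 105, 123, 144, 160, 164, 155, 136, 115, 96, 83, 76, 71, 67, 65]
closed -0.05 px/rad 38 [86, 86, 87, 89, 94, 107, 125, 146, 163, 169, 158, 137, 112, 93, 81, 74, 69, 67, 66]
closed -0.066 px/rad 38 [85, 84, 84, 83, 85, 86, 90, 100, 119, 144, 161, 166, 162, 147, 122, 96, 78, 68, 65]
now 0.05 px/rad 87 [44, 48, 51, 54, 55, 57, 56, 49, 42, 34, 29, 25, 20, 18, 18, 18, 17, 16, 16]
now 0.04 px/rad 88 [22, 26, 35, 43, 46, 58, 71, 70, 50, 28, 20, 17, 18, 17, 17, 17, 17, 17, 17]
now -0.03 px/rad 90 [172, 177, 178, 170, 163, 156, 144, 132, 129, 130, 131, 137, 143, 146, 147, 146, 147, 142, 125]
now -0.04 px/rad 90 [146, 145, 145, 145, 146, 146, 141, 140, 147, 166, 171, 164, 153, 149, 149, 148, 148, 144, 127]
now -0.05 px/rad 90 [122, 124, 125, 125, 125, 123, 124, 132, 153, 173, 178, 166, 155, 151, 151, 151, 149, 143, 123]
now -0.066 px/rad 91 [122, 124, 126, 127, 126, 124, 121, 123, 132, 148, 154, 153, 152, 150, 140, 131, 129, 136, 130]
```

The bar peak sits within about 0.8 px (about 0.01 rad) of the prediction, so the hood is at roughly 0.74 rad, about 15 mm below balance at the rail. I'll check that it's still, then hand in.

```bash
python3 - <<'E'
from workcell import bot,get_obs,hand_in
import numpy as np
a=get_obs();bot.dwell(1.0);b=get_obs();print(np.round(np.array(b["position"])-a["position"],5),np.abs(b["joint_vel"]).max(),b["gripper_width"],b["grip_force"],b["time_s"])
print(hand_in())
E
```

```text
[-3.e-05  1.e-05 -1.e-05] 0.001501917254915357 0.009564736187014483 30.01021295785904 29.6583
the job is handed in; nothing more can be done
None
```

Handed in at 29.7 s: the flange is on the post, hub up on the spare wheels, and the hood was lifted past balance and is held still by the rail about 15 mm below it; note I viewed 12 pictures, over the limit of 10.

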